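Sort the desk things into their holders

TASK

Sort the five loose things on the desk into the three wooden holders: lay the two pens in the pen rest, one in each pair of valleys and lengthwise across both rails; stand the two hand stamps upright in the stamp rack, one in each bay, down on its floor; and lay the eraser flat in the low open tray. Leave the mug and the ink bottle where they are.

Things in the scene. Friction and masses are not known exactly. Their poses are not given: they have to be found in the camera images.
- fountain_pen_mid (a point): Capped fountain pen, black, about 132 mm long and 13 mm thick, round, lying flat on the desk and free to roll; this point is the centre of the pen, half-way along it and 7 mm above what it lies on; its y axis runs along the pen. Grasp across the barrel near the middle.
- ball_pen_mid (a point): Ball pen, silver grey, about 132 mm long and 13 mm thick, round, lying flat on the desk and free to roll; this point is the centre of the pen, half-way along it and 7 mm above what it lies on; its y axis runs along the pen. Grasp across the barrel near the middle.
- eraser_mid (a point): Eraser, white in a blue card sleeve, 20 x 52 mm and 12 mm high, lying flat; this point is its centre, 6 mm over its underside; y runs along its 52 mm side.
- rubber_stamp_1_mid (a point): Hand stamp with a brown wooden handle, standing upright: wooden base block 24 x 48 mm and 18 mm high, on it a turned handle, round, up to 24 mm thick, rising from 18 to 66 mm; 45 g. This point is on the stamp's upright centre line, half-way up (33 mm over the underside); its y axis runs along the base's 48 mm side, z up. Grasp the handle.
- rubber_stamp_2_mid (a point): Hand stamp with a black handle, standing upright: wooden base block 24 x 48 mm and 18 mm high, on it a turned handle, round, up to 24 mm thick, rising from 18 to 66 mm; 45 g. This point is on the stamp's upright centre line, half-way up (33 mm over the underside); its y axis runs along the base's 48 mm side, z up. Grasp the handle.
- pen_rest: Wooden pen rest, fixed, base 100 (x) by 140 (y) by 6 mm; two 10 mm thick scalloped rails along y at x = -35 and +35 mm. Between half-round ridges (radius 15 mm, at y = -50, 0, 50, tops 31 mm up) lie valleys at y = -25 and +25 mm, 20 mm wide, bottom 16 mm up. A pen lies along x over both rails, its centre 23 mm up; 60 mm free between the rails. Origin: underside centre, on the 4 mm pad.
- stamp_rack: Wooden stamp rack, fixed: open box 106 mm (its x) by 80 mm (its y), 22 mm high, floor and walls 5 mm thick, one wall parting it into two equal bays centred at x = -25 and +25 mm, each about 45 mm along x by 70 mm along y inside. A stamp fits a bay only with its base's long side along y. Origin: underside centre, on the 4 mm desk pad.
- eraser_tray: Low open tray of wood with one undivided space, fixed to the desk, 110 mm (its x) by 100 mm (its y), 14 mm high, floor and walls 5 mm thick. Origin: centre of the underside, on the 4 mm desk pad.
- mug: White mug, 84 mm across, 91 mm high, a handle at its side (123 mm over all); a bystander at the right. Origin: on the underside, in the middle of the 123 mm.
- ink_bottle: Square ink bottle with a black cap, 49 x 48 mm, 58 mm high; a bystander behind the holders. Origin: centre of the underside.
Mind the look-alikes: they are no part of the job. What is shaped like the part that bears rubber_stamp_2_mid but red or white is not meant.

How it is judged:
By the outcome, as a careful person would: the job done as asked, in the order asked, and still so for the second after the job is handed in, with the robot touching nothing.
It also fails if it takes over 115 s, if anything falls off the work surface, if the arm or the gripper's body presses on something with over 40 N, if the wrist force passes 120 N, or if a joint passes its speed limit or range.

ROBOT

A 7-joint arm with a two-finger parallel gripper is mounted at the origin on a cart in front of the work surface, level with it; the furniture and walls round the work are solid. World frame = base frame: x ahead of the robot, y to its left, z up, the work surface at z = 0. Lengths are in m, angles in rad, forces in N, time in s.
With the tool pointing down it reaches from about 0.4 to 0.875 m from the base axis. Payload 19.3 kg.
Tool frame: the origin (TCP) lies at the very end of the fingers, on their centre line; the grasp point (between the pads) lies 19 mm behind it; z points along the fingers, y is the line along which they close (so a half turn about z gives the same grasp; the last joint's range is limited). The gripper opens to 85 mm and grips with 20 to 120 N. Pads are 22 mm wide; open, the fingers measure 114 mm over their backs; the gripper's body (76 mm by 85 mm) begins 54 mm behind the grasp point. The pads swing forward as they close: fully open they stand 13 mm farther back than shut.
Start: joints at [1.038, 0.521, -0.036, 1.599, 0.021, 1.021, -0.113], TCP at [0.279, -0.559, 0.231] pointing down, gripper open.
Joint ranges: [-2.91, 2.91], [-0.3, 2.13], [-1.5, 1.42], [0.17, 2.43], [-1.26, 4.41], [0.16, 1.93], [-2.52, 2.52]. Speed limits (rad/s): [1.89, 1.89, 2.39, 2.39, 3.01, 3.01, 3.01].

INTERFACE

Orientations are given as [roll, pitch, yaw] about the fixed x, y, z axes, in that order (R = Rz(yaw) Ry(pitch) Rx(roll)).
In Python, from workcell import monitor, optics, job_done gives the robot as it stands.
- The arm moves only by the shell command python3 -m handwheel 'ROWS' [FORCE]. ROWS is JSON, a list of rows, each an object of numbers: "dx", "dy", "dz": the shift along the tool's x, y, z in cm; "wx", "wy", "wz": the turn, a rotation vector about the tool's x, y, z in rad; "claw": the opening in per cent of the stroke, from 0 (shut) to 100 (fully open). A call has 1 to 8 rows; each row shifts and turns the commanded pose from where the row before left it, along the tool's axes as they then stand; what a row does not reach is not made up. A row lasts 1/8 s, in which the tool goes at most 62.5 mm and 10.7 degrees, less where a joint would pass 70% of its speed; a pose out of reach is approached as far as the arm can. A call with a gripper value outside its range is refused whole. The fingers move at their own pace and stop on an object; FORCE is the grip in N (left out, the last holds). Time passes only in rows, so rows that do not move let the fingers close. It gives the time, the measured TCP pose, the force, the opening and the grip force at its end, in the units of the state.
- monitor.observe(): the state, without advancing time (a new reading comes with each control period).
- optics.grab_frame(name): name is "scene" or "top" or "wrist"; returns a dict with "frame" (400x640x3 uint8, blue, green, red), "fovy" (degrees; the focal length in pixels is half the picture's height over the tangent of half this angle, whatever the lens; pixels are square), "cx", "cy" (the principal point, pixels), "k1" (the pictures are not rectified: a ray, as slopes to the right and down, at radius r is drawn at 1 + k1 r^2 times it, then the intrinsics apply), "R" (3x3) and "t" (3): a world point X has camera coordinates R X + t. Camera axes: x right, y down, z forward; pixel columns grow to the right and rows downward; lengths in m; the calibration is good to about 2 mm. A picture is of the moment at which its call begins. There is no depth.
- job_done(): hands the job in; it is judged then, once.
Trained networks look in the newest picture that a camera, given by its name, has taken for a name from the list of things; names that differ only in an ending like _2 or _b are one class to them, and where a whole thing is asked for, a point or a joint stands for the part that bears it (a point fixed in the world has none). Each returns a list of dicts, best first, with "p" (0 to 1); they miss things now and then, are a little off and sometimes report something else, mostly with a low value. They report only what shows in the picture. A call takes as long as a camera call. They do not tell look-alikes from the thing itself.
- optics.masks_of(name, camera): "region" (400x640 bool, what is visible of it) and "rect" ([left, top, width, height] in pixels, round what is visible of it).
The state is a dict: "clock": time; "qpos": joint angles; "qd": joint speeds; "joint_efforts": joint torques, N m; "position": TCP position; "tool_rot": TCP orientation; "force": force on the tool from outside, world axes, zero at the start; "moment": the same for the moment, N m; "grip_width": finger opening in m; "finger_force": force on a finger pad.
Only numpy, scipy, OpenCV 4.12 (cv2) and the standard library are available. Lean on these libraries where they do the work, as an engineer would, in place of code of your own. Each camera call takes 0.05 s, during which the arm holds its last target. There are 200 camera calls.

## Working session

There is one attempt and no reset: what is moved stays moved. The work goes in short steps, Python scripts to look and compute and a shell command to move; the robot and the scene stay as the last step left them, time stands still between calls to the robot, and variables do not carry over. Pictures are saved under pics/ and viewed, at most 14 in all, crops included, and the job is handed in when it is done.

```bash
ls; mkdir -p pics; python3 - <<'E'
from workcell import monitor, optics
import cv2
s=monitor.observe(); print(s)
for n in("top","scene"):
    f=optics.grab_frame(n); cv2.imwrite(f"pics/{n}0.png",f["frame"]); print(n,f["fovy"],f["cx"],f["cy"],f["k1"],f["R"],f["t"])
E
```

```text
pics
{'clock': 0.0, 'qpos': array([ 1.03777951,  0.52204524, -0.03632052,  1.59997699,  0.02121454,
        1.0210928 , -0.1127956 ]), 'qd': array([ 0.00143276, -0.00087095,  0.00062397,  0.00093088, -0.00289787,
       -0.0008349 ,  0.00152459]), 'joint_efforts': array([-3.05902440e-04, -9.27076650e+01,  1.98015936e+00, -3.69918001e+01,
        1.77682971e-02,  8.28081305e-03, -6.83579060e-05]), 'position': array([ 0.27886024, -0.55897895,  0.23071746]), 'tool_rot': array([-3.14045972e+00,  9.59673871e-05,  4.62812380e-01]), 'force': array([-0.03180096, -0.04027882,  0.72826542]), 'moment': array([-0.05732393,  0.04768157, -0.05522775]), 'finger_force': 0.0, 'grip_width': 0.08575588424791576}
top 44.95394357518611 316.8187604355453 196.9290193103259 -0.11182575251390653 [[-0.00421679 -0.9999619  -0.00764325]
 [-0.98722242  0.00538036 -0.15925748]
 [ 0.15929254  0.00687403 -0.98720749]] [-0.04957171  0.58523053  1.22391614]
scene 51.54338031794345 319.6150011698252 204.10703445808497 -0.0630579727626825 [[-0.88594853 -0.46354172 -0.01497559]
 [-0.25188625  0.50803072 -0.82368568]
 [ 0.38942074 -0.72597097 -0.56684886]] [0.46353133 0.19809773 0.84815807]
```

View pics/top0.png

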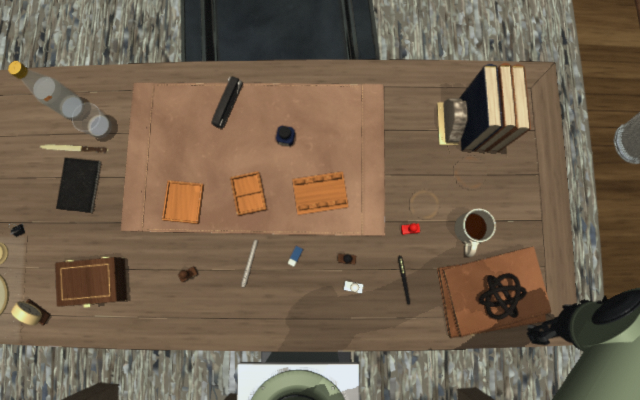

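View pics/scene0.png

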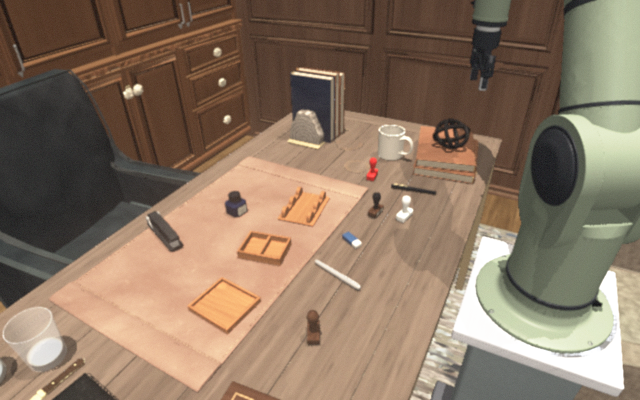

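Top view: the pens are at (249,263), silver, and (403,279), black. The eraser is at (295,256). The stamps are black at (347,258) and brown at (188,274). The holders are the tray (183,202), rack (249,194) and rest (320,193).
Things that could pass for stamp_2 are the black one (347,258), red (411,229), white (353,287) and brown (188,274, which is stamp_1). I choose (347,258).

```bash
cat > h.py <<'E'
import numpy as np, cv2
from workcell import monitor, optics
def K(f):
    F=200/np.tan(np.radians(f["fovy"])/2); return np.array([[F,0,f["cx"]],[0,F,f["cy"]],[0,0,1]])
def ray(f,px):
    d=(np.atleast_2d(px).astype(float)-[f["cx"],f["cy"]])/K(f)[0,0]; s=d.copy()
    for _ in range(20): s=d/(1+f["k1"]*(s**2).sum(1,keepdims=True))
    return np.c_[s,np.ones(len(s))]@f["R"], -f["R"].T@f["t"]
def world(f,px,z):
    r,c=ray(f,px); return c+r*((z-c[2])/r[:,2])[:,None]
def pix(f,X):
    q=np.atleast_2d(X)@f["R"].T+f["t"]; s=q[:,:2]/q[:,2:]
    s=s*(1+f["k1"]*(s**2).sum(1,keepdims=True)); return s*K(f)[0,0]+[f["cx"],f["cy"]]
def rectof(f,region,z):
    v,u=np.nonzero(region); w=world(f,np.c_[u,v],z)[:,:2].astype(np.float32)
    (c,sz,a)=cv2.minAreaRect(w*1000); b=cv2.boxPoints((c,sz,a))
    e=[b[1]-b[0],b[2]-b[1]]; l=max(e,key=np.linalg.norm)
    return np.array(c)/1000,sorted(sz),np.arctan2(l[1],l[0])%np.pi
E
python3 - <<'E'
from h import *
f=optics.grab_frame("top")
im=f["frame"][165:315,160:440]; cv2.imwrite("pics/crop1.png",cv2.resize(im,(800,429),interpolation=cv2.INTER_CUBIC))
for n,z in dict(fountain_pen_mid=.007,ball_pen_mid=.007,eraser_mid=.012,rubber_stamp_1_mid=.033,pen_rest=.02,stamp_rack=.026,eraser_tray=.018,mug=.05,ink_bottle=.03).items():
    for m in optics.masks_of(n,"top"):
        if m["p"]<.3: continue
        c,s,a=rectof(f,m["region"],z); print(n,round(m["p"],2),m["rect"],c.round(3),np.round(s),"long axis yaw",round(np.degrees(a),1))
E
```

```text
fountain_pen_mid 0.6 [400.8, 256.6, 5.7, 47.1] [ 0.369 -0.282] [ 13. 121.] long axis yaw 9.9
eraser_mid 0.55 [286.3, 245.8, 15.2, 21.4] [0.433 0.008] [18. 48.] long axis yaw 153.3
rubber_stamp_1_mid 0.62 [178.0, 267.8, 15.8, 15.0] [0.384 0.289] [28. 50.] long axis yaw 108.5
pen_rest 0.62 [289.2, 170.0, 60.9, 45.8] [ 0.602 -0.06 ] [ 99. 140.] long axis yaw 98.2
stamp_rack 0.92 [232.0, 173.3, 37.5, 40.6] [0.601 0.133] [ 80. 109.] long axis yaw 12.5
eraser_tray 0.8 [163.2, 181.9, 35.9, 40.7] [0.579 0.312] [104. 109.] long axis yaw 174.2
mug 0.76 [455.9, 209.9, 38.4, 46.2] [ 0.497 -0.46 ] [ 95. 125.] long axis yaw 134.1
ink_bottle 0.83 [276.9, 125.9, 15.4, 19.9] [0.757 0.035] [51. 55.] long axis yaw 171.1
```

View pics/crop1.png

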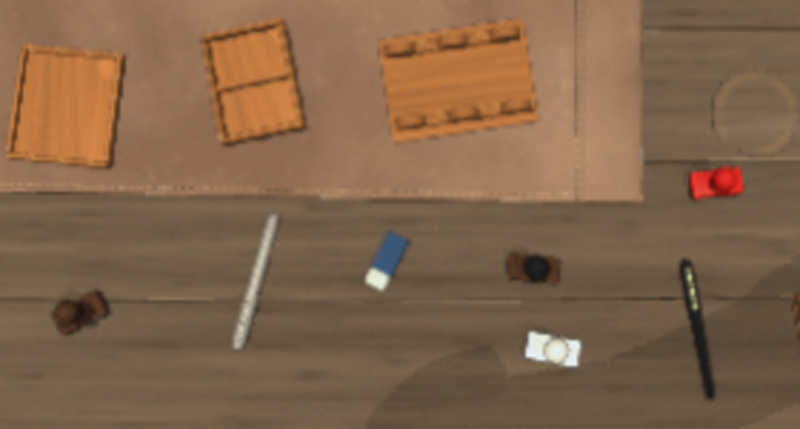

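The crop confirms the choice: the black-handled stamp is at crop (535,267), top pixel (347,258). Red is at crop (717,183), white at (553,348), brown at (80,312). Black pen runs (686,262) to (710,395) in the crop, silver (275,217) to (238,346), eraser (387,261).

```bash
cat >> h.py <<'E'
def plan(x,y,z,yaw):
    s=monitor.observe(); p=s["position"]; y0=s["tool_rot"][2]; ψ=np.radians(yaw)
    wz=-((ψ-y0+np.pi)%(2*np.pi)-np.pi); d=np.array([x,y,z])-p
    dx=np.cos(ψ)*d[0]+np.sin(ψ)*d[1]; dy=np.sin(ψ)*d[0]-np.cos(ψ)*d[1]
    print("rpy",s["tool_rot"].round(4),"wz %.3f then cm dx %.2f dy %.2f dz %.2f"%(wz,dx*100,dy*100,-d[2]*100),"t",s["clock"])
E
python3 -c "
from h import *
f=optics.grab_frame('top')
o=np.array([160,165])
for n,a,z in [('black',[(686,262),(710,395)],.007),('silver',[(275,217),(238,346)],.007),('blkstamp',[(508,267),(560,270)],.012)]:
    w=world(f,np.array(a)*.35+o,z); d=w[0]-w[1]; print(n,w.mean(0).round(3),np.linalg.norm(d).round(3),np.degrees(np.arctan2(d[1],d[0])).round(1))
plan(.369,-.282,.2,9.9)"
```

```text
black [ 0.367 -0.283  0.007] 0.124 8.9
silver [0.413 0.127 0.007] 0.124 -15.4
blkstamp [ 0.424 -0.131  0.012] 0.048 86.4
rpy [ 3.1416 -0.      0.4628] wz 0.290 then cm dx 13.63 dy -25.77 dz 3.13 t 0.65
```

```bash
python3 -m handwheel '[{"wz":0.145},{"wz":0.145},{"dx":2.72,"dy":-5.15,"dz":0.63},{"dx":2.72,"dy":-5.15,"dz":0.63},{"dx":2.72,"dy":-5.15,"dz":0.63},{"dx":2.72,"dy":-5.15,"dz":0.63},{"dx":2.72,"dy":-5.15,"dz":0.63},{"claw":50}]'
python3 - <<'E'
from h import *
f=optics.grab_frame("wrist"); cv2.imwrite("pics/w1.png",f["frame"])
c=-f["R"].T@f["t"]; print("cam",c.round(3),"fwd",f["R"][2].round(2),"x",f["R"][0].round(2),f["fovy"])
for m in optics.masks_of("fountain_pen_mid","wrist"): print(m["p"],m["rect"],rectof(f,m["region"],.007))
print(monitor.observe()["position"],pix(f,[.367,-.283,.007]))
E
```

```text
cam [ 0.352 -0.522  0.374] fwd [-0.28 -0.14 -0.95] x [ 0.45 -0.9  -0.  ] 60.51690901787939
0.72 [82.6, 0.1, 11.8, 19.9] (array([ 0.31332999, -0.29183066]), [10.89965534210205, 21.063045501708984], np.float32(0.27382296))
[ 0.27897885 -0.55927489  0.2312791 ] [[ 95.33078938 -50.29076706]]schema error: expected keys dx, dy, dz, wx, wy, wz, claw
```

View pics/w1.png

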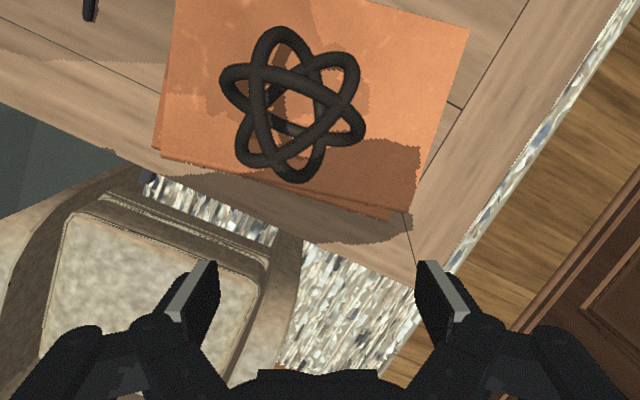

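The move was refused because every row needs all seven keys. The wrist view shows the fingers at the bottom (200,300 and 440,300) and the pen tip at top left (88,8). Sending it again.

```bash
python3 -m handwheel '[{"dx":0,"dy":0,"dz":0,"wx":0,"wy":0,"wz":0.145,"claw":100},{"dx":0,"dy":0,"dz":0,"wx":0,"wy":0,"wz":0.145,"claw":100},{"dx":2.72,"dy":-5.15,"dz":0.63,"wx":0,"wy":0,"wz":0,"claw":100},{"dx":2.72,"dy":-5.15,"dz":0.63,"wx":0,"wy":0,"wz":0,"claw":100},{"dx":2.72,"dy":-5.15,"dz":0.63,"wx":0,"wy":0,"wz":0,"claw":100},{"dx":2.72,"dy":-5.15,"dz":0.63,"wx":0,"wy":0,"wz":0,"claw":100},{"dx":2.72,"dy":-5.15,"dz":0.63,"wx":0,"wy":0,"wz":0,"claw":50},{"dx":0,"dy":0,"dz":0,"wx":0,"wy":0,"wz":0,"claw":50}]'
cat > look.py <<'E'
import sys
from h import *
f=optics.grab_frame("wrist"); cv2.imwrite(f"pics/{sys.argv[1]}.png",f["frame"])
s=monitor.observe(); print(s["position"].round(4),"yaw",np.degrees(s["tool_rot"][2]).round(2),"w",s["grip_width"],"t",s["clock"])
for m in optics.masks_of(sys.argv[2],"wrist"):
    if m["p"]>.3:
        c,z,a=rectof(f,m["region"],float(sys.argv[3])); print(round(m["p"],2),m["rect"],c.round(4),np.round(z),"yaw",round(np.degrees(a),1))
E
python3 look.py w2 fountain_pen_mid .007
```

```text
clock: 1.75
position: [0.37, -0.2786, 0.1998]
tool_rot: [-3.141, -0.0, 0.179]
force: [-0.1, -0.9, -0.7]
grip_width: 0.0515
finger_force: 0.0
[ 0.3694 -0.2809  0.2   ] yaw 10.09 w 0.0440448125828699 t 1.8
0.65 [314.4, 103.9, 14.3, 125.2] [ 0.3673 -0.2805] [ 13. 129.] yaw 8.8
```

```bash
python3 -m handwheel '[{"dx":-0.2,"dy":0,"dz":4.9,"wx":0,"wy":0,"wz":0.022,"claw":45},{"dx":0,"dy":0,"dz":4.9,"wx":0,"wy":0,"wz":0,"claw":45},{"dx":0,"dy":0,"dz":4.9,"wx":0,"wy":0,"wz":0,"claw":45},{"dx":0,"dy":0,"dz":4.8,"wx":0,"wy":0,"wz":0,"claw":45},{"dx":0,"dy":0,"dz":0,"wx":0,"wy":0,"wz":0,"claw":25},{"dx":0,"dy":0,"dz":0,"wx":0,"wy":0,"wz":0,"claw":5},{"dx":0,"dy":0,"dz":0,"wx":0,"wy":0,"wz":0,"claw":5},{"dx":0,"dy":0,"dz":0,"wx":0,"wy":0,"wz":0,"claw":5}]' 40
python3 look.py w3 fountain_pen_mid .007
```

```text
clock: 2.85
position: [0.3669, -0.2829, 0.0053]
tool_rot: [3.141, -0.001, 0.15]
force: [0.3, -0.6, -0.1]
grip_width: 0.0095
finger_force: 39.0
[ 0.3669 -0.2828  0.0052] yaw 8.63 w 0.009672711811221774 t 2.9
0.93 [298.1, 118.4, 35.2, 255.1] [ 0.368  -0.2817] [ 14. 134.] yaw 8.6
```

```bash
python3 -m handwheel '[{"dx":0,"dy":0,"dz":-5,"wx":0,"wy":0,"wz":0,"claw":5},{"dx":0,"dy":0,"dz":-6,"wx":0,"wy":0,"wz":0,"claw":5}]'
python3 -c "
from h import *
plan(.6056,-.0847,.14,8.2)"
python3 look.py w4 fountain_pen_mid .115
```

```text
clock: 3.2
position: [0.3662, -0.2821, 0.1157]
tool_rot: [-3.14, 0.002, 0.151]
force: [0.6, -0.1, 0.1]
grip_width: 0.0096
finger_force: 39.1
rpy [-3.1402e+00  1.5000e-03  1.5100e-01] wz 0.008 then cm dx 26.51 dy -16.12 dz -2.43 t 3.2
[ 0.3684 -0.2839  0.1226] yaw 8.61 w 0.009675955530327428 t 3.25
0.86 [301.2, 121.0, 31.2, 254.1] [ 0.3659 -0.2807] [ 14. 135.] yaw 8.0
```

View pics/w4.png

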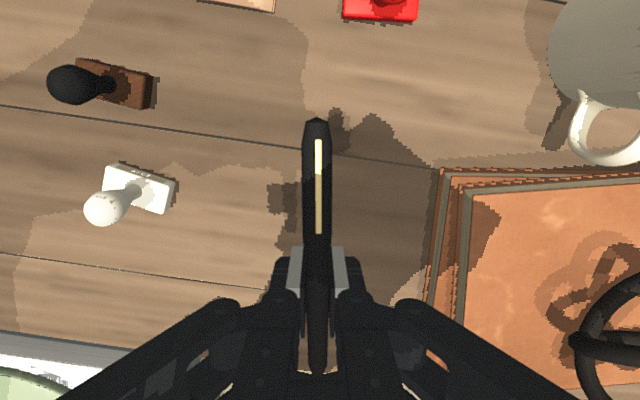

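The pen is held at its middle and level, running (317,120) to (317,375). Black stamp (100,83) and white stamp (130,195) are undisturbed.

```bash
python3 -m handwheel '[{"dx":4.4,"dy":-2.7,"dz":-0.4,"wx":0,"wy":0,"wz":0.008,"claw":5},{"dx":4.4,"dy":-2.7,"dz":-0.4,"wx":0,"wy":0,"wz":0,"claw":5},{"dx":4.4,"dy":-2.7,"dz":-0.4,"wx":0,"wy":0,"wz":0,"claw":5},{"dx":4.4,"dy":-2.7,"dz":-0.4,"wx":0,"wy":0,"wz":0,"claw":5},{"dx":4.4,"dy":-2.7,"dz":-0.4,"wx":0,"wy":0,"wz":0,"claw":5},{"dx":4.4,"dy":-2.7,"dz":-0.4,"wx":0,"wy":0,"wz":0,"claw":5},{"dx":0,"dy":0,"dz":0,"wx":0,"wy":0,"wz":0,"claw":5},{"dx":0,"dy":0,"dz":0,"wx":0,"wy":0,"wz":0,"claw":5}]'
python3 look.py w5 pen_rest .02
python3 - <<'E'
from h import *
im=cv2.imread("pics/w5.png")
f=optics.grab_frame("wrist")
m=optics.masks_of("fountain_pen_mid","wrist")[0]; print("pen",rectof(f,m["region"],.143))
a=np.radians(8.2);ex=np.array([np.cos(a),np.sin(a)]);ey=np.array([-ex[1],ex[0]])
c=np.array([.602,-.060])
for sx in(-.035,.035):
    for y,z in((-.05,.035),(-.025,.02),(0,.035),(.025,.02),(.05,.035)):
        q=pix(f,[*(c+sx*ex+y*ey),z])[0]; cv2.drawMarker(im,tuple(int(v) for v in q),(0,255,0) if z<.03 else (255,0,0),0,10)
cv2.imwrite("pics/w5m.png",im)
E
```

```text
clock: 4.3
position: [0.6042, -0.0847, 0.1385]
tool_rot: [3.141, 0.001, 0.143]
force: [-0.3, -0.5, -0.8]
grip_width: 0.0097
finger_force: 39.2
[ 0.604  -0.0852  0.1386] yaw 8.13 w 0.009430311965323348 t 4.35
0.68 [196.8, 118.7, 180.1, 119.2] [ 0.6064 -0.0603] [ 97. 135.] yaw 98.2
pen (array([ 0.60665643, -0.08434946]), [13.13011360168457, 130.201171875], np.float32(0.15053555))
```

View pics/w5m.png

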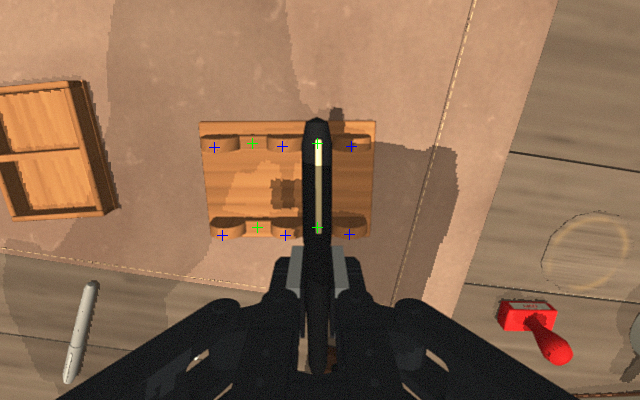

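The marks show the valley under the pen: its gap runs 303–335 px at the back rail and 302–332 at the front, with the pen at 317. Lowering it there.

```bash
python3 -m handwheel '[{"dx":0.1,"dy":0,"dz":5,"wx":0,"wy":0,"wz":0,"claw":5},{"dx":0,"dy":0,"dz":3.6,"wx":0,"wy":0,"wz":0,"claw":5},{"dx":0,"dy":0,"dz":1.5,"wx":0,"wy":0,"wz":0,"claw":5},{"dx":0,"dy":0,"dz":1.0,"wx":0,"wy":0,"wz":0,"claw":5},{"dx":0,"dy":0,"dz":0,"wx":0,"wy":0,"wz":0,"claw":5},{"dx":0,"dy":0,"dz":0,"wx":0,"wy":0,"wz":0,"claw":5}]'
```

```text
clock: 5.25
position: [0.6064, -0.0843, 0.0289]
tool_rot: [3.141, -0.001, 0.143]
force: [-0.3, 0.5, 0.4]
grip_width: 0.0093
finger_force: 39.2
```

```bash
python3 -m handwheel '[{"dx":0,"dy":0,"dz":0.2,"wx":0,"wy":0,"wz":0,"claw":5},{"dx":0,"dy":0,"dz":0.1,"wx":0,"wy":0,"wz":0,"claw":5},{"dx":0,"dy":0,"dz":0,"wx":0,"wy":0,"wz":0,"claw":15},{"dx":0,"dy":0,"dz":0,"wx":0,"wy":0,"wz":0,"claw":30},{"dx":0,"dy":0,"dz":0,"wx":0,"wy":0,"wz":0,"claw":35},{"dx":0,"dy":0,"dz":0,"wx":0,"wy":0,"wz":0,"claw":35},{"dx":0,"dy":0,"dz":-5,"wx":0,"wy":0,"wz":0,"claw":35},{"dx":0,"dy":0,"dz":-6,"wx":0,"wy":0,"wz":0,"claw":35}]'
python3 look.py w6 fountain_pen_mid .027
python3 -c "
from h import *
plan(.413,.127,.18,-15.4)"
```

```text
clock: 6.25
position: [0.605, -0.0841, 0.1353]
tool_rot: [-3.141, 0.002, 0.143]
force: [0.5, 0.3, 0.6]
grip_width: 0.03
finger_force: 0.0
[ 0.6084 -0.0846  0.1437] yaw 8.16 w 0.030141466843028892 t 6.3
0.56 [306.6, 99.7, 18.9, 164.5] [ 0.6079 -0.082 ] [ 15. 130.] yaw 8.2
rpy [ 3.1398 -0.0083  0.1423] wz 0.411 then cm dx -24.48 dy -15.21 dz -3.92 t 6.35
```

```bash
python3 -m handwheel '[{"dx":0,"dy":0,"dz":-1,"wx":0,"wy":0,"wz":0.137,"claw":35},{"dx":0,"dy":0,"dz":-1,"wx":0,"wy":0,"wz":0.137,"claw":40},{"dx":0,"dy":0,"dz":-1,"wx":0,"wy":0,"wz":0.137,"claw":45},{"dx":-4.85,"dy":-3.05,"dz":0,"wx":0,"wy":0,"wz":0,"claw":45},{"dx":-4.85,"dy":-3.05,"dz":0,"wx":0,"wy":0,"wz":0,"claw":45},{"dx":-4.85,"dy":-3.05,"dz":0,"wx":0,"wy":0,"wz":0,"claw":45},{"dx":-4.85,"dy":-3.05,"dz":0,"wx":0,"wy":0,"wz":0,"claw":45},{"dx":-4.85,"dy":-3.05,"dz":0,"wx":0,"wy":0,"wz":0,"claw":45}]'
python3 look.py w7 ball_pen_mid .007
```

```text
clock: 7.35
position: [0.4111, 0.1283, 0.165]
tool_rot: [-3.141, -0.0, -0.268]
force: [1.1, 1.2, -0.2]
grip_width: 0.0382
finger_force: 0.0
[0.4066 0.133  0.1647] yaw -15.06 w 0.03849508710824253 t 7.4
0.75 [308.4, 98.9, 16.2, 140.8] [0.4142 0.1303] [ 13. 131.] yaw 163.7
```

View pics/w7.png

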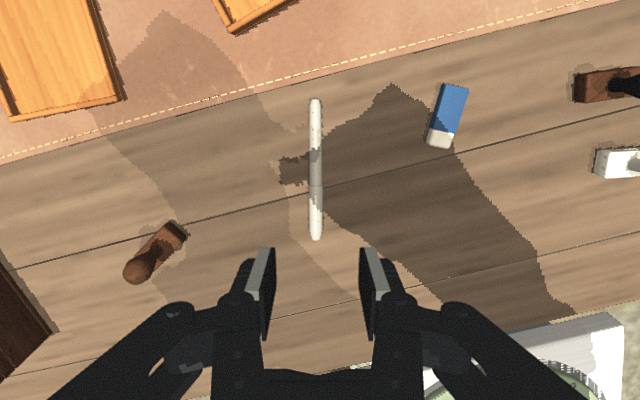

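The silver pen is at (315,170), between the fingers in yaw. Eraser (447,115), brown stamp base (165,240), untouched.

```bash
python3 -m handwheel '[{"dx":0.3,"dy":0,"dz":5,"wx":0,"wy":0,"wz":0.02,"claw":45},{"dx":0,"dy":0,"dz":3.5,"wx":0,"wy":0,"wz":0,"claw":45},{"dx":0,"dy":0,"dz":0,"wx":0,"wy":0,"wz":0,"claw":45},{"dx":0,"dy":0,"dz":0,"wx":0,"wy":0,"wz":0,"claw":45}]'
python3 look.py w8 ball_pen_mid .007
python3 -c "
from h import *
plan(.4145,.1295,.005,-16.3)"
```

```text
clock: 7.95
position: [0.4158, 0.1263, 0.0808]
tool_rot: [-3.141, -0.001, -0.289]
force: [0.3, -0.0, 0.1]
grip_width: 0.0381
finger_force: 0.0
[0.416  0.1265 0.0811] yaw -16.53 w 0.03860256887911624 t 8.0
0.97 [301.6, 111.4, 27.5, 186.2] [0.4136 0.1304] [ 13. 132.] yaw 164.3
rpy [-3.1402e+00 -1.6000e-03 -2.8860e-01] wz -0.004 then cm dx -0.23 dy -0.24 dz 7.61 t 8.05
```

```bash
python3 -m handwheel '[{"dx":-0.3,"dy":-0.3,"dz":3,"wx":0,"wy":0,"wz":-0.01,"claw":45},{"dx":0,"dy":0,"dz":4.6,"wx":0,"wy":0,"wz":0,"claw":45},{"dx":0,"dy":0,"dz":0,"wx":0,"wy":0,"wz":0,"claw":35},{"dx":0,"dy":0,"dz":0,"wx":0,"wy":0,"wz":0,"claw":20},{"dx":0,"dy":0,"dz":0,"wx":0,"wy":0,"wz":0,"claw":5},{"dx":0,"dy":0,"dz":0,"wx":0,"wy":0,"wz":0,"claw":5},{"dx":0,"dy":0,"dz":0,"wx":0,"wy":0,"wz":0,"claw":5}]' 40
python3 look.py w9 ball_pen_mid .007
python3 -c "
from h import *
plan(.600,-.0345,.14,8.2)"
```

```text
clock: 8.93
position: [0.4142, 0.1304, 0.0056]
tool_rot: [-3.14, -0.002, -0.279]
force: [-1.8, -1.0, 11.2]
grip_width: 0.0093
finger_force: 40.1
[0.4142 0.1303 0.0056] yaw -15.96 w 0.009365569016099556 t 8.975
0.76 [303.7, 122.6, 31.0, 252.4] [0.4144 0.131 ] [ 12. 131.] yaw 164.2
rpy [-3.1398e+00 -2.2000e-03 -2.7860e-01] wz -0.422 then cm dx 16.04 dy 18.97 dz -13.44 t 9.025
```

```bash
python3 -m handwheel '[{"dx":0,"dy":0,"dz":-4.5,"wx":0,"wy":0,"wz":0,"claw":5},{"dx":0,"dy":0,"dz":-4.5,"wx":0,"wy":0,"wz":-0.14,"claw":5},{"dx":0,"dy":0,"dz":-4.4,"wx":0,"wy":0,"wz":-0.14,"claw":5},{"dx":0,"dy":0,"dz":0,"wx":0,"wy":0,"wz":-0.142,"claw":5},{"dx":4,"dy":4.75,"dz":0,"wx":0,"wy":0,"wz":0,"claw":5},{"dx":4,"dy":4.75,"dz":0,"wx":0,"wy":0,"wz":0,"claw":5},{"dx":4,"dy":4.75,"dz":0,"wx":0,"wy":0,"wz":0,"claw":5},{"dx":4,"dy":4.75,"dz":0,"wx":0,"wy":0,"wz":0,"claw":5}]'
python3 look.py w10 ball_pen_mid .142
python3 -c "
from h import *
plan(.600,-.0345,.04,8.2)"
```

```text
clock: 10.02
position: [0.6004, -0.0367, 0.14]
tool_rot: [3.141, -0.002, 0.144]
force: [1.0, 0.6, -0.4]
grip_width: 0.0097
finger_force: 40.3
[ 0.6048 -0.0435  0.1399] yaw 7.92 w 0.009200294702097836 t 10.075
0.82 [303.5, 123.2, 29.4, 255.4] [ 0.6011 -0.0362] [ 12. 130.] yaw 8.1
rpy [ 3.1387 -0.0036  0.1377] wz -0.005 then cm dx -0.12 dy -0.65 dz 9.95 t 10.125
```

View pics/w10.png

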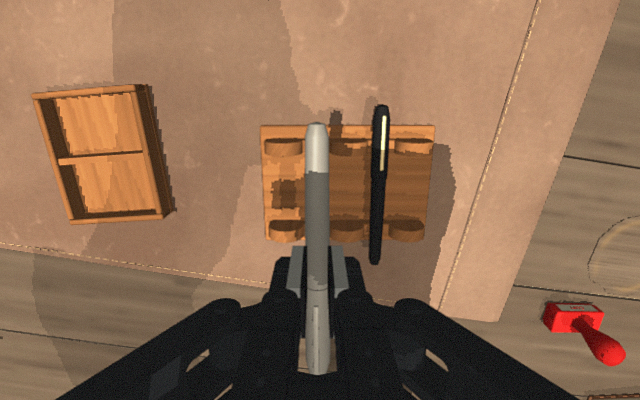

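The black pen is seated across both rails at (380,185). The silver pen at (317,250) is over the free valley (303–330 px).

```bash
python3 -m handwheel '[{"dx":0,"dy":0,"dz":0,"wx":0,"wy":0,"wz":0,"claw":5},{"dx":0,"dy":0,"dz":4.5,"wx":0,"wy":0,"wz":0,"claw":5},{"dx":0,"dy":0,"dz":4,"wx":0,"wy":0,"wz":0,"claw":5},{"dx":0,"dy":0,"dz":0,"wx":0,"wy":0,"wz":0,"claw":5},{"dx":0,"dy":0,"dz":0,"wx":0,"wy":0,"wz":0,"claw":5}]'
python3 -c "
from h import *
plan(.600,-.0345,.026,8.2)"
```

```text
clock: 10.75
position: [0.5994, -0.0345, 0.0548]
tool_rot: [3.141, -0.002, 0.144]
force: [-0.1, 0.8, -0.6]
grip_width: 0.0095
finger_force: 40.3
rpy [ 3.1414e+00 -1.8000e-03  1.4450e-01] wz 0.001 then cm dx 0.06 dy 0.01 dz 2.88 t 10.75
```

```bash
python3 -m handwheel '[{"dx":0.1,"dy":0,"dz":2,"wx":0,"wy":0,"wz":0,"claw":5},{"dx":0,"dy":0,"dz":0.8,"wx":0,"wy":0,"wz":0,"claw":5},{"dx":0,"dy":0,"dz":0,"wx":0,"wy":0,"wz":0,"claw":5},{"dx":0,"dy":0,"dz":0,"wx":0,"wy":0,"wz":0,"claw":5},{"dx":0,"dy":0,"dz":0,"wx":0,"wy":0,"wz":0,"claw":15},{"dx":0,"dy":0,"dz":0,"wx":0,"wy":0,"wz":0,"claw":28},{"dx":0,"dy":0,"dz":0,"wx":0,"wy":0,"wz":0,"claw":32},{"dx":0,"dy":0,"dz":0,"wx":0,"wy":0,"wz":0,"claw":32}]'
python3 -m handwheel '[{"dx":0,"dy":0,"dz":-3,"wx":0,"wy":0,"wz":0,"claw":32},{"dx":0,"dy":0,"dz":-5,"wx":0,"wy":0,"wz":0,"claw":32},{"dx":0,"dy":0,"dz":-5,"wx":0,"wy":0,"wz":0,"claw":32},{"dx":0,"dy":0,"dz":0,"wx":0,"wy":0,"wz":0,"claw":50},{"dx":0,"dy":0,"dz":0,"wx":0,"wy":0,"wz":0,"claw":60}]'
python3 look.py w11 ball_pen_mid .027
python3 - <<'E'
from h import *
f=optics.grab_frame("wrist")
for n,z in (("stamp_rack",.026),("fountain_pen_mid",.027)):
    for m in optics.masks_of(n,"wrist"): print(n,m["p"],rectof(f,m["region"],z))
f=optics.grab_frame("top"); im=f["frame"]; cv2.imwrite("pics/stamp1.png",np.hstack([cv2.resize(im[255:295,160:220],(400,267),interpolation=2),cv2.resize(im[235:275,317:377],(400,267),interpolation=2)]))
plan(.424,-.131,.20,-4)
E
```

```text
clock: 11.75
position: [0.5997, -0.0349, 0.0248]
tool_rot: [-3.142, 0.0, 0.144]
force: [-0.2, 0.1, -0.1]
grip_width: 0.0276
finger_force: 0.0
clock: 12.38
position: [0.5995, -0.0349, 0.1546]
tool_rot: [-3.142, 0.0, 0.144]
force: [-0.4, -0.4, 0.4]
grip_width: 0.0512
finger_force: 0.0
[ 0.5993 -0.0349  0.154 ] yaw 8.24 w 0.0511178302078858 t 12.425
0.89 [307.0, 106.7, 20.0, 152.1] [ 0.5991 -0.0338] [ 12. 131.] yaw 8.6
0.39 [1.2, 312.8, 9.5, 25.8] [0.411 0.251] [10. 30.] yaw 170.3
stamp_rack 0.67 (array([0.60311633, 0.12948923]), [90.17119598388672, 105.9088363647461], np.float32(0.20671341))
fountain_pen_mid 0.75 (array([ 0.60863214, -0.08269947]), [13.787080764770508, 128.3721160888672], np.float32(0.14717937))
rpy [-3.1414e+00  1.1000e-03  1.4380e-01] wz 0.214 then cm dx -16.83 dy 10.81 dz -4.59 t 12.675
```

View pics/w11.png

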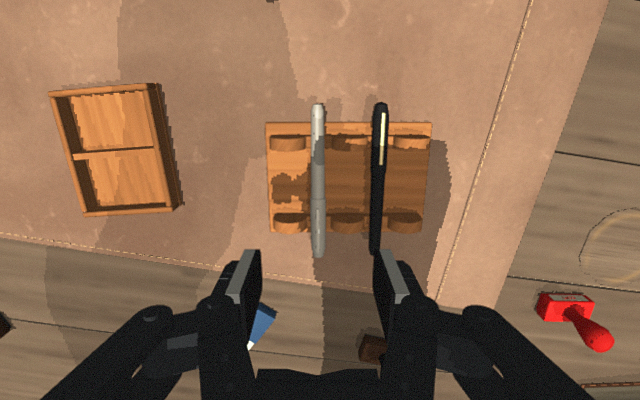

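Both pens lie in the valleys across both rails, silver at (318,180) and black at (380,180). Next is the black stamp.

```bash
python3 -m handwheel '[{"dx":0,"dy":0,"dz":-2.3,"wx":0,"wy":0,"wz":0.107,"claw":65},{"dx":0,"dy":0,"dz":-2.3,"wx":0,"wy":0,"wz":0.107,"claw":65},{"dx":-4.2,"dy":2.7,"dz":0,"wx":0,"wy":0,"wz":0,"claw":65},{"dx":-4.2,"dy":2.7,"dz":0,"wx":0,"wy":0,"wz":0,"claw":65},{"dx":-4.2,"dy":2.7,"dz":0,"wx":0,"wy":0,"wz":0,"claw":65},{"dx":-4.2,"dy":2.7,"dz":0,"wx":0,"wy":0,"wz":0,"claw":65},{"dx":0,"dy":0,"dz":0,"wx":0,"wy":0,"wz":0,"claw":65},{"dx":0,"dy":0,"dz":0,"wx":0,"wy":0,"wz":0,"claw":65}]'
python3 look.py w12 rubber_stamp_2_mid .033
python3 - <<'E'
from h import *
f=optics.grab_frame("wrist"); im=f["frame"].copy()
a=np.radians(86); u=np.array([np.cos(a),np.sin(a)]); v=np.array([-u[1],u[0]]); c=np.array([.424,-.131])
for z in (0,.018):
    P=[[*(c+s*u*.024+t*v*.012),z] for s,t in((1,1),(1,-1),(-1,-1),(-1,1))]
    cv2.polylines(im,[pix(f,np.array(P)).round().astype(np.int32)],True,(0,255,0) if z else (255,0,0),1)
for z in(.018,.054,.066): cv2.drawMarker(im,tuple(pix(f,[*c,z])[0].astype(int).tolist()),(0,0,255),0,8)
q=pix(f,[*c,.03])[0].astype(int); print(q); x,y=max(q[0]-75,0),max(q[1]-75,0)
cv2.imwrite("pics/w12c.png",cv2.resize(im[y:y+150,x:x+150],(600,600),interpolation=2))
E
```

```text
clock: 13.68
position: [0.4252, -0.1307, 0.2009]
tool_rot: [-3.141, -0.001, -0.07]
force: [0.2, -0.9, 0.4]
grip_width: 0.0553
finger_force: 0.0
[ 0.4254 -0.1304  0.2008] yaw -3.98 w 0.055154740294942294 t 13.725
0.84 [466.5, 54.9, 73.0, 37.0] [ 0.5028 -0.297 ] [26. 62.] yaw 92.5
0.72 [290.9, 152.1, 52.8, 43.1] [ 0.4239 -0.128 ] [36. 46.] yaw 83.2
0.64 [310.6, 220.7, 50.3, 47.7] [ 0.3502 -0.1431] [47. 50.] yaw 168.3
[318 173]
```

View pics/w12c.png

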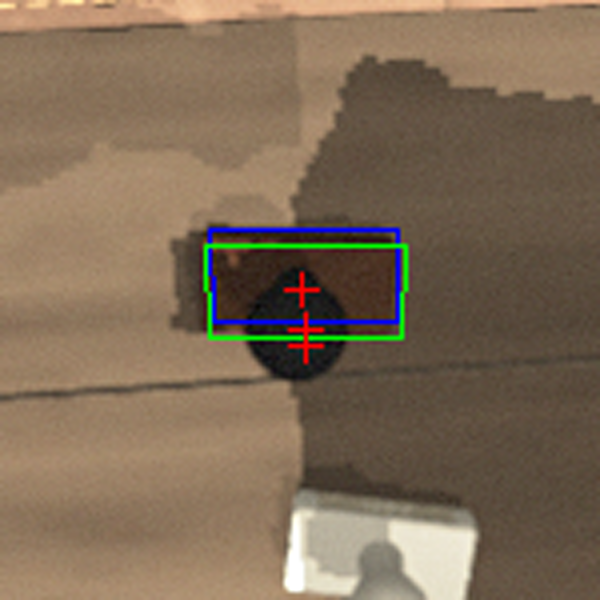

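The stamp outline matches the model to about 2 mm. Base spans crop (210–400, 232–335), the handle is at (297,325), and the white look-alike is clear below. Descending.

```bash
python3 -m handwheel '[{"dx":-0.15,"dy":-0.1,"dz":5,"wx":0,"wy":0,"wz":0,"claw":65},{"dx":0,"dy":0,"dz":5,"wx":0,"wy":0,"wz":0,"claw":65},{"dx":0,"dy":0,"dz":4.5,"wx":0,"wy":0,"wz":0,"claw":65},{"dx":0,"dy":0,"dz":2.8,"wx":0,"wy":0,"wz":0,"claw":65},{"dx":0,"dy":0,"dz":0,"wx":0,"wy":0,"wz":0,"claw":50},{"dx":0,"dy":0,"dz":0,"wx":0,"wy":0,"wz":0,"claw":35},{"dx":0,"dy":0,"dz":0,"wx":0,"wy":0,"wz":0,"claw":20},{"dx":0,"dy":0,"dz":0,"wx":0,"wy":0,"wz":0,"claw":10}]' 35
python3 -m handwheel '[{"dx":0,"dy":0,"dz":0,"wx":0,"wy":0,"wz":0,"claw":10},{"dx":0,"dy":0,"dz":0,"wx":0,"wy":0,"wz":0,"claw":10}]'
python3 -c "
from h import *
plan(.6254,.1384,.16,12.5)"
```

```text
clock: 14.82
position: [0.424, -0.1299, 0.0289]
tool_rot: [3.141, -0.002, -0.07]
force: [-1.1, -0.3, 10.3]
grip_width: 0.021
finger_force: 34.5
clock: 15.08
position: [0.424, -0.1299, 0.0289]
tool_rot: [3.141, -0.002, -0.07]
force: [0.5, 0.5, 11.1]
grip_width: 0.0206
finger_force: 34.5
rpy [ 3.1414e+00 -2.2000e-03 -7.0300e-02] wz -0.288 then cm dx 25.47 dy -21.84 dz -13.11 t 15.075
```

```bash
python3 -m handwheel '[{"dx":0,"dy":0,"dz":-6,"wx":0,"wy":0,"wz":0,"claw":10},{"dx":0,"dy":0,"dz":-4.5,"wx":0,"wy":0,"wz":-0.144,"claw":10},{"dx":0,"dy":0,"dz":-2.5,"wx":0,"wy":0,"wz":-0.144,"claw":10},{"dx":4.25,"dy":-3.64,"dz":0,"wx":0,"wy":0,"wz":0,"claw":10},{"dx":4.25,"dy":-3.64,"dz":0,"wx":0,"wy":0,"wz":0,"claw":10},{"dx":4.25,"dy":-3.64,"dz":0,"wx":0,"wy":0,"wz":0,"claw":10},{"dx":4.25,"dy":-3.64,"dz":0,"wx":0,"wy":0,"wz":0,"claw":10},{"dx":4.25,"dy":-3.64,"dz":0,"wx":0,"wy":0,"wz":0,"claw":10}]'
python3 -m handwheel '[{"dx":4.2,"dy":-3.6,"dz":0,"wx":0,"wy":0,"wz":0,"claw":10},{"dx":0,"dy":0,"dz":0,"wx":0,"wy":0,"wz":0,"claw":10},{"dx":0,"dy":0,"dz":0,"wx":0,"wy":0,"wz":0,"claw":10}]'
python3 look.py w13 stamp_rack .026
python3 - <<'E'
from h import *
f=optics.grab_frame("wrist"); im=f["frame"].copy()
def box(c,yaw,lx,ly,z,col):
    a=np.radians(yaw); u=np.array([np.cos(a),np.sin(a)]); v=np.array([-u[1],u[0]])
    P=[[*(np.array(c)+s*u*lx/2+t*v*ly/2),z] for s,t in((1,1),(1,-1),(-1,-1),(-1,1))]
    cv2.polylines(im,[pix(f,np.array(P)).round().astype(np.int32)],True,col,1)
box((.601,.133),12.5,.106,.08,.026,(0,255,0)); box((.601,.133),12.5,.005,.08,.026,(0,255,0))
p=monitor.observe()["position"]; box(p[:2],12.5,.024,.048,p[2]-.028,(255,0,0)); box(p[:2],12.5,.024,.048,.009,(255,255,0))
cv2.imwrite("pics/w13m.png",im)
E
```

```text
clock: 16.08
position: [0.5923, 0.0954, 0.1588]
tool_rot: [3.141, -0.001, 0.218]
force: [0.3, -1.8, -1.3]
grip_width: 0.0208
finger_force: 34.5
clock: 16.45
position: [0.6242, 0.1376, 0.1582]
tool_rot: [3.141, 0.0, 0.218]
force: [0.4, -0.1, -0.3]
grip_width: 0.0203
finger_force: 34.5
[0.6242 0.137  0.1582] yaw 12.43 w 0.020622592473644185 t 16.5
0.83 [272.0, 143.3, 96.0, 79.4] [0.6239 0.1397] [67. 79.] yaw 102.0
```

View pics/w13m.png

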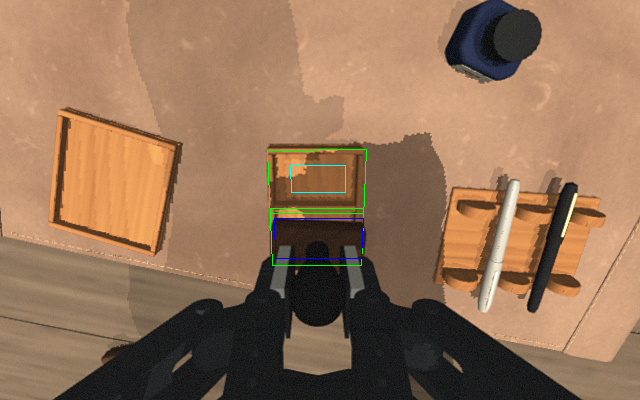

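The stamp is held upright with its base at (318,238). Its target footprint (318,179) is centred in the far bay. Lowering.

```bash
python3 -m handwheel '[{"dx":0.1,"dy":0,"dz":5,"wx":0,"wy":0,"wz":0,"claw":10},{"dx":0,"dy":0,"dz":4.5,"wx":0,"wy":0,"wz":0,"claw":10},{"dx":0,"dy":0,"dz":1.5,"wx":0,"wy":0,"wz":0,"claw":10},{"dx":0,"dy":0,"dz":0.8,"wx":0,"wy":0,"wz":0,"claw":10},{"dx":0,"dy":0,"dz":0,"wx":0,"wy":0,"wz":0,"claw":10},{"dx":0,"dy":0,"dz":0,"wx":0,"wy":0,"wz":0,"claw":10}]'
```

```text
clock: 17.35
position: [0.6263, 0.1385, 0.0412]
tool_rot: [-3.141, -0.002, 0.218]
force: [-0.6, 0.6, -0.8]
grip_width: 0.0207
finger_force: 34.5
```

```bash
python3 -m handwheel '[{"dx":0,"dy":0,"dz":0.2,"wx":0,"wy":0,"wz":0,"claw":10},{"dx":0,"dy":0,"dz":0.1,"wx":0,"wy":0,"wz":0,"claw":10},{"dx":0,"dy":0,"dz":0,"wx":0,"wy":0,"wz":0,"claw":10},{"dx":0,"dy":0,"dz":0,"wx":0,"wy":0,"wz":0,"claw":10}]'
```

```text
clock: 17.85
position: [0.6261, 0.1384, 0.0378]
tool_rot: [-3.142, -0.001, 0.218]
force: [-2.8, -0.8, 11.2]
grip_width: 0.021
finger_force: 35.3
```

```bash
python3 -m handwheel '[{"dx":0,"dy":0,"dz":0,"wx":0,"wy":0,"wz":0,"claw":35},{"dx":0,"dy":0,"dz":0,"wx":0,"wy":0,"wz":0,"claw":60},{"dx":0,"dy":0,"dz":0,"wx":0,"wy":0,"wz":0,"claw":60},{"dx":0,"dy":0,"dz":-3,"wx":0,"wy":0,"wz":0,"claw":60},{"dx":0,"dy":0,"dz":-6,"wx":0,"wy":0,"wz":0,"claw":60},{"dx":0,"dy":0,"dz":-6,"wx":0,"wy":0,"wz":0,"claw":65},{"dx":0,"dy":0,"dz":-1.5,"wx":0,"wy":0,"wz":0,"claw":65},{"dx":0,"dy":0,"dz":0,"wx":0,"wy":0,"wz":0,"claw":65}]'
python3 look.py w14 rubber_stamp_2_mid .04
python3 -c "
from h import *
plan(.384,.284,.20,12.5)"
```

```text
clock: 18.85
position: [0.6258, 0.1383, 0.2024]
tool_rot: [-3.142, -0.001, 0.218]
force: [-0.4, -0.4, -0.9]
grip_width: 0.0559
finger_force: 0.0
[0.6252 0.1382 0.201 ] yaw 12.48 w 0.05582626270063939 t 18.9
0.79 [291.6, 153.3, 54.7, 41.5] [0.6253 0.1396] [36. 45.] yaw 101.2
0.7 [617.8, 324.4, 20.9, 25.2] [ 0.5173 -0.2447] [25. 42.] yaw 30.7
rpy [3.1415e+00 2.0000e-03 2.1780e-01] wz -0.000 then cm dx -20.36 dy -19.45 dz 0.02 t 18.95
```

View pics/w14.png

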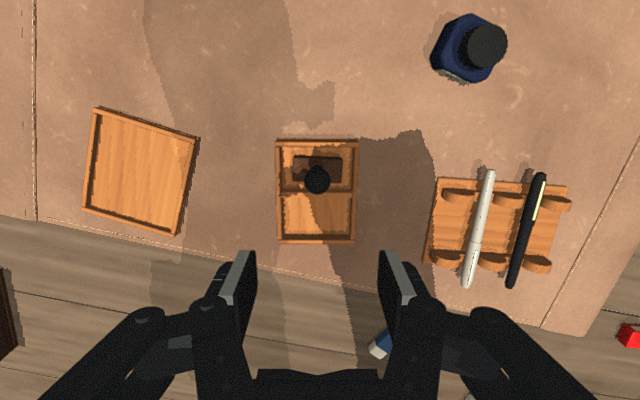

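The black stamp stands in the far bay (317,175). Next is the brown stamp.

```bash
python3 -m handwheel '[{"dx":-4.07,"dy":-3.89,"dz":0,"wx":0,"wy":0,"wz":0,"claw":65},{"dx":-4.07,"dy":-3.89,"dz":0,"wx":0,"wy":0,"wz":0,"claw":65},{"dx":-4.07,"dy":-3.89,"dz":0,"wx":0,"wy":0,"wz":0,"claw":65},{"dx":-4.07,"dy":-3.89,"dz":0,"wx":0,"wy":0,"wz":0,"claw":65},{"dx":-4.07,"dy":-3.89,"dz":0,"wx":0,"wy":0,"wz":0,"claw":65},{"dx":0,"dy":0,"dz":0,"wx":0,"wy":0,"wz":0,"claw":65},{"dx":0,"dy":0,"dz":0,"wx":0,"wy":0,"wz":0,"claw":65}]'
python3 look.py w15 rubber_stamp_1_mid .033
python3 - <<'E'
from h import *
f=optics.grab_frame("wrist"); im=f["frame"].copy()
m=max((m for m in optics.masks_of("rubber_stamp_1_mid","wrist")),key=lambda m:m["region"].sum() if m["p"]>.4 else 0)["region"]
from scipy.optimize import minimize
def model(c,yaw):
    a=np.radians(yaw); u=np.array([np.cos(a),np.sin(a)]); v=np.array([-u[1],u[0]]); r=np.zeros(m.shape,np.uint8)
    B=[[*(c+s*u*.024+t*v*.012),z] for s in(1,-1) for t in(1,-1) for z in(0,.018)]
    cv2.fillConvexPoly(r,cv2.convexHull(pix(f,np.array(B)).round().astype(np.int32)),1)
    for z,R in((.025,.007),(.035,.007),(.045,.010),(.054,.012)):
        q=pix(f,[*c,z])[0]; rr=np.linalg.norm(pix(f,[c[0]+R,c[1],z])[0]-q); cv2.circle(r,tuple(q.round().astype(int).tolist()),int(round(rr)),1,-1)
    return r.astype(bool)
best=max(((m&(k:=model(np.array([x,y]),yw))).sum()/(m|k).sum(),x,y,yw) for x in np.arange(.37,.40,.002) for y in np.arange(.27,.305,.002) for yw in range(0,180,6))
print(best)
x,y=best[1:3]; cs=cv2.findContours(model(np.array([x,y]),best[3]).astype(np.uint8),0,2)[0]
v,u=np.nonzero(m); a,b=int(u.mean())-75,max(int(v.mean())-75,0)
cr=f["frame"][b:b+150,a:a+150]; cv2.drawContours(im,cs,-1,(0,255,0),1)
cv2.imwrite("pics/w15c.png",np.hstack([cv2.resize(k,(400,400),interpolation=2) for k in(cr,im[b:b+150,a:a+150])]))
plan(x,y,.028,best[3]-90); print(a,b)
E
```

```text
clock: 19.82
position: [0.3847, 0.2838, 0.2009]
tool_rot: [3.141, 0.001, 0.218]
force: [-0.0, 0.6, 0.5]
grip_width: 0.0554
finger_force: 0.0
[0.3852 0.2836 0.201 ] yaw 12.42 w 0.05563509089854533 t 19.875
0.79 [278.9, 147.7, 54.9, 43.8] [0.3845 0.2932] [35. 45.] yaw 118.7
(np.float64(0.883270911360799), np.float64(0.384), np.float64(0.29600000000000004), 120)
rpy [3.1412e+00 7.0000e-04 2.1620e-01] wz -0.307 then cm dx 0.50 dy -1.15 dz 17.33 t 20.025
230 94
```

View pics/w15c.png

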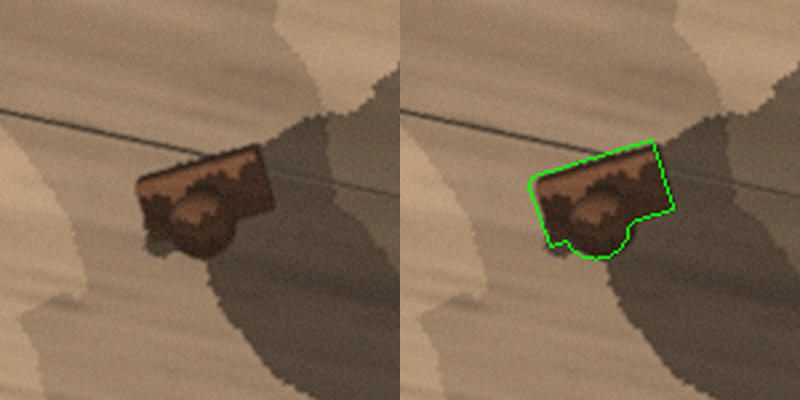

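The brown stamp fits the model (IoU 0.88) with its base corners at crop (137,183) and (258,146). The view puts it about 2 mm toward −y of the fit, so I use (0.384, 0.294) with base yaw about 118.5°.

```bash
python3 -m handwheel '[{"dx":0,"dy":0,"dz":0,"wx":0,"wy":0,"wz":-0.14,"claw":65},{"dx":0,"dy":0,"dz":0,"wx":0,"wy":0,"wz":-0.141,"claw":65},{"dx":0.39,"dy":-0.97,"dz":5,"wx":0,"wy":0,"wz":0,"claw":65},{"dx":0,"dy":0,"dz":5,"wx":0,"wy":0,"wz":0,"claw":65},{"dx":0,"dy":0,"dz":4.5,"wx":0,"wy":0,"wz":0,"claw":65},{"dx":0,"dy":0,"dz":2.75,"wx":0,"wy":0,"wz":0,"claw":65},{"dx":0,"dy":0,"dz":0,"wx":0,"wy":0,"wz":0,"claw":65},{"dx":0,"dy":0,"dz":0,"wx":0,"wy":0,"wz":0,"claw":45}]' 35
python3 -m handwheel '[{"dx":0,"dy":0,"dz":0,"wx":0,"wy":0,"wz":0,"claw":30},{"dx":0,"dy":0,"dz":0,"wx":0,"wy":0,"wz":0,"claw":20},{"dx":0,"dy":0,"dz":0,"wx":0,"wy":0,"wz":0,"claw":10},{"dx":0,"dy":0,"dz":0,"wx":0,"wy":0,"wz":0,"claw":10}]'
python3 -c "
from h import *
plan(.579,.128,.16,12.3)"
```

```text
clock: 21.02
position: [0.3842, 0.2947, 0.0301]
tool_rot: [-3.141, -0.001, 0.498]
force: [0.4, 0.2, 0.5]
grip_width: 0.0394
finger_force: 0.0
clock: 21.52
position: [0.3844, 0.2947, 0.0304]
tool_rot: [-3.142, -0.002, 0.498]
force: [0.9, -2.4, 9.2]
grip_width: 0.0206
finger_force: 33.8
rpy [-3.1416e+00 -1.9000e-03  4.9820e-01] wz 0.284 then cm dx 15.46 dy 20.44 dz -12.96 t 21.525
```

```bash
python3 -m handwheel '[{"dx":0,"dy":0,"dz":-5,"wx":0,"wy":0,"wz":0,"claw":10},{"dx":0,"dy":0,"dz":-5,"wx":0,"wy":0,"wz":0.142,"claw":10},{"dx":0,"dy":0,"dz":-3,"wx":0,"wy":0,"wz":0.142,"claw":10},{"dx":3.08,"dy":4.1,"dz":0,"wx":0,"wy":0,"wz":0,"claw":10},{"dx":3.08,"dy":4.1,"dz":0,"wx":0,"wy":0,"wz":0,"claw":10},{"dx":3.08,"dy":4.1,"dz":0,"wx":0,"wy":0,"wz":0,"claw":10},{"dx":3.08,"dy":4.1,"dz":0,"wx":0,"wy":0,"wz":0,"claw":10},{"dx":3.08,"dy":4.1,"dz":0,"wx":0,"wy":0,"wz":0,"claw":10}]'
python3 -m handwheel '[{"dx":0,"dy":0,"dz":0,"wx":0,"wy":0,"wz":0,"claw":10},{"dx":0,"dy":0,"dz":0,"wx":0,"wy":0,"wz":0,"claw":10}]'
python3 - <<'E'
from h import *
f=optics.grab_frame("wrist"); im=f["frame"].copy()
for m in optics.masks_of("rubber_stamp_1_mid","wrist"):
    if m["p"]>.3: print(m["p"],m["rect"])
# base block of the held stamp: lower visible strip, fit by IoU over yaw and shift at its height
p=monitor.observe()["position"]; print(p.round(4))
from workcell import optics as o
ms=[m for m in o.masks_of("rubber_stamp_1_mid","wrist") if m["p"]>.3]
for m in ms: print(rectof(f,m["region"],p[2]-.022)[0:3])
E
```

```text
clock: 22.52
position: [0.579, 0.1259, 0.1602]
tool_rot: [-3.141, -0.001, 0.215]
force: [-0.1, 0.2, 0.6]
grip_width: 0.0207
finger_force: 34.4
clock: 22.78
position: [0.5774, 0.1274, 0.1597]
tool_rot: [-3.141, -0.0, 0.215]
force: [-0.2, 0.3, -1.1]
grip_width: 0.0204
finger_force: 34.5
0.87 [272.9, 218.5, 93.3, 111.1]
[0.5771 0.1281 0.1597]
(array([0.55775745, 0.12344798]), [49.69490051269531, 66.50728607177734], np.float32(0.19900143))
```

```bash
python3 -m handwheel '[{"dx":0.1,"dy":0,"dz":5,"wx":0,"wy":0,"wz":0,"claw":10},{"dx":0,"dy":0,"dz":4.5,"wx":0,"wy":0,"wz":0,"claw":10},{"dx":0,"dy":0,"dz":1.5,"wx":0,"wy":0,"wz":0,"claw":10},{"dx":0,"dy":0,"dz":0.8,"wx":0,"wy":0,"wz":0,"claw":10},{"dx":0,"dy":0,"dz":0.2,"wx":0,"wy":0,"wz":0,"claw":10},{"dx":0,"dy":0,"dz":0,"wx":0,"wy":0,"wz":0,"claw":10},{"dx":0,"dy":0,"dz":0,"wx":0,"wy":0,"wz":0,"claw":10}]'
```

```text
clock: 23.8
position: [0.5792, 0.1275, 0.0402]
tool_rot: [-3.142, -0.001, 0.215]
force: [0.0, 0.6, -0.3]
grip_width: 0.0205
finger_force: 34.5
```

```bash
python3 -m handwheel '[{"dx":0,"dy":0,"dz":0.1,"wx":0,"wy":0,"wz":0,"claw":10},{"dx":0,"dy":0,"dz":0,"wx":0,"wy":0,"wz":0,"claw":10}]'
python3 -m handwheel '[{"dx":0,"dy":0,"dz":0,"wx":0,"wy":0,"wz":0,"claw":35},{"dx":0,"dy":0,"dz":0,"wx":0,"wy":0,"wz":0,"claw":60},{"dx":0,"dy":0,"dz":0,"wx":0,"wy":0,"wz":0,"claw":60},{"dx":0,"dy":0,"dz":-3,"wx":0,"wy":0,"wz":0,"claw":60},{"dx":0,"dy":0,"dz":-6,"wx":0,"wy":0,"wz":0,"claw":60},{"dx":0,"dy":0,"dz":-6,"wx":0,"wy":0,"wz":0,"claw":50},{"dx":0,"dy":0,"dz":0,"wx":0,"wy":0,"wz":0,"claw":50},{"dx":0,"dy":0,"dz":0,"wx":0,"wy":0,"wz":0,"claw":50}]'
python3 look.py w16 rubber_stamp_1_mid .04
python3 -c "
from h import *
plan(.433,.008,.17,-26.7)"
```

```text
clock: 24.05
position: [0.5795, 0.1271, 0.0392]
tool_rot: [3.141, -0.002, 0.214]
force: [-0.2, -2.4, 9.2]
grip_width: 0.0205
finger_force: 35.1
clock: 25.05
position: [0.5785, 0.1273, 0.1881]
tool_rot: [3.142, 0.0, 0.215]
force: [0.5, 0.5, -0.8]
grip_width: 0.0427
finger_force: 0.0
[0.5782 0.1273 0.1875] yaw 12.31 w 0.04290426624657048 t 25.1
0.81 [291.0, 161.0, 56.4, 38.8] [0.5773 0.1273] [38. 47.] yaw 102.3
rpy [3.1415e+00 1.9000e-03 2.1490e-01] wz 0.681 then cm dx -7.61 dy 17.17 dz 1.72 t 25.15
```

```bash
python3 -m handwheel '[{"dx":0,"dy":0,"dz":0,"wx":0,"wy":0,"wz":0.17,"claw":50},{"dx":0,"dy":0,"dz":0,"wx":0,"wy":0,"wz":0.17,"claw":50},{"dx":0,"dy":0,"dz":0,"wx":0,"wy":0,"wz":0.17,"claw":50},{"dx":0,"dy":0,"dz":0,"wx":0,"wy":0,"wz":0.171,"claw":50},{"dx":-1.9,"dy":4.3,"dz":0.43,"wx":0,"wy":0,"wz":0,"claw":50},{"dx":-1.9,"dy":4.3,"dz":0.43,"wx":0,"wy":0,"wz":0,"claw":50},{"dx":-1.9,"dy":4.3,"dz":0.43,"wx":0,"wy":0,"wz":0,"claw":50},{"dx":-1.9,"dy":4.3,"dz":0.43,"wx":0,"wy":0,"wz":0,"claw":50}]'
python3 -m handwheel '[{"dx":0,"dy":0,"dz":0,"wx":0,"wy":0,"wz":0,"claw":50},{"dx":0,"dy":0,"dz":0,"wx":0,"wy":0,"wz":0,"claw":50}]'
python3 look.py w17 eraser_mid .010
python3 -c "
from h import *
plan(.433,.008,.008,-26.7)"
```

```text
clock: 26.15
position: [0.4318, 0.007, 0.1701]
tool_rot: [3.14, 0.001, -0.466]
force: [1.4, -1.1, 0.1]
grip_width: 0.0426
finger_force: 0.0
clock: 26.4
position: [0.4338, 0.0082, 0.1708]
tool_rot: [3.141, 0.0, -0.466]
force: [-0.4, 0.8, 0.1]
grip_width: 0.0431
finger_force: 0.0
[0.434  0.0084 0.1708] yaw -26.68 w 0.042768905159391996 t 26.45
0.69 [307.1, 148.9, 25.9, 51.5] [0.4338 0.0084] [22. 53.] yaw 153.3
rpy [ 3.1415e+00  2.0000e-04 -4.6540e-01] wz 0.001 then cm dx -0.07 dy 0.09 dz 16.28 t 26.5
```

```bash
python3 -m handwheel '[{"dx":0,"dy":0,"dz":5,"wx":0,"wy":0,"wz":0,"claw":50},{"dx":0,"dy":0,"dz":5,"wx":0,"wy":0,"wz":0,"claw":50},{"dx":0,"dy":0,"dz":4.5,"wx":0,"wy":0,"wz":0,"claw":50},{"dx":0,"dy":0,"dz":2,"wx":0,"wy":0,"wz":0,"claw":45},{"dx":0,"dy":0,"dz":0,"wx":0,"wy":0,"wz":0,"claw":30},{"dx":0,"dy":0,"dz":0,"wx":0,"wy":0,"wz":0,"claw":15},{"dx":0,"dy":0,"dz":0,"wx":0,"wy":0,"wz":0,"claw":10},{"dx":0,"dy":0,"dz":0,"wx":0,"wy":0,"wz":0,"claw":10}]' 25
python3 -c "
from h import *
plan(.579,.312,.15,-5.8)"
```

```text
clock: 27.5
position: [0.4341, 0.008, 0.0068]
tool_rot: [-3.141, -0.001, -0.466]
force: [0.8, -0.3, 0.5]
grip_width: 0.0201
finger_force: 27.7
rpy [-3.1408e+00 -1.2000e-03 -4.6620e-01] wz -0.365 then cm dx 11.35 dy -31.71 dz -14.32 t 27.5
```

```bash
python3 -m handwheel '[{"dx":0,"dy":0,"dz":-5,"wx":0,"wy":0,"wz":0,"claw":10},{"dx":0,"dy":0,"dz":-5,"wx":0,"wy":0,"wz":-0.182,"claw":10},{"dx":0,"dy":0,"dz":-4.3,"wx":0,"wy":0,"wz":-0.182,"claw":10},{"dx":1.9,"dy":-5.28,"dz":0,"wx":0,"wy":0,"wz":0,"claw":10},{"dx":1.9,"dy":-5.28,"dz":0,"wx":0,"wy":0,"wz":0,"claw":10},{"dx":1.9,"dy":-5.28,"dz":0,"wx":0,"wy":0,"wz":0,"claw":10},{"dx":1.9,"dy":-5.28,"dz":0,"wx":0,"wy":0,"wz":0,"claw":10},{"dx":1.9,"dy":-5.28,"dz":0,"wx":0,"wy":0,"wz":0,"claw":10}]'
python3 -m handwheel '[{"dx":1.9,"dy":-5.28,"dz":0,"wx":0,"wy":0,"wz":0,"claw":10},{"dx":0,"dy":0,"dz":0,"wx":0,"wy":0,"wz":0,"claw":10},{"dx":0,"dy":0,"dz":0,"wx":0,"wy":0,"wz":0,"claw":10}]'
python3 look.py w18 eraser_tray .018
```

```text
clock: 28.5
position: [0.5556, 0.2625, 0.1496]
tool_rot: [-3.141, -0.001, -0.102]
force: [0.7, -0.1, -0.4]
grip_width: 0.0196
finger_force: 27.8
clock: 28.88
position: [0.5791, 0.3107, 0.1491]
tool_rot: [3.141, 0.0, -0.102]
force: [-0.3, 0.2, 0.7]
grip_width: 0.0198
finger_force: 27.7
[0.5791 0.3103 0.1492] yaw -5.9 w 0.020020736495289033 t 28.925
0.71 [253.0, 114.7, 122.6, 128.2] [0.5811 0.315 ] [ 99. 110.] yaw 174.0
```

```bash
python3 -m handwheel '[{"dx":0,"dy":-0.3,"dz":5,"wx":0,"wy":0,"wz":0,"claw":10},{"dx":0,"dy":0,"dz":5,"wx":0,"wy":0,"wz":0,"claw":10},{"dx":0,"dy":0,"dz":2.4,"wx":0,"wy":0,"wz":0,"claw":10},{"dx":0,"dy":0,"dz":0.8,"wx":0,"wy":0,"wz":0,"claw":10},{"dx":0,"dy":0,"dz":0.1,"wx":0,"wy":0,"wz":0,"claw":10},{"dx":0,"dy":0,"dz":0,"wx":0,"wy":0,"wz":0,"claw":10},{"dx":0,"dy":0,"dz":0,"wx":0,"wy":0,"wz":0,"claw":10}]'
```

```text
clock: 29.85
position: [0.5801, 0.3146, 0.0172]
tool_rot: [-3.141, -0.001, -0.102]
force: [-0.5, -0.2, -0.2]
grip_width: 0.0201
finger_force: 27.7
```

```bash
python3 -m handwheel '[{"dx":0,"dy":0,"dz":0.15,"wx":0,"wy":0,"wz":0,"claw":10},{"dx":0,"dy":0,"dz":0,"wx":0,"wy":0,"wz":0,"claw":10},{"dx":0,"dy":0,"dz":0,"wx":0,"wy":0,"wz":0,"claw":25},{"dx":0,"dy":0,"dz":0,"wx":0,"wy":0,"wz":0,"claw":42},{"dx":0,"dy":0,"dz":0,"wx":0,"wy":0,"wz":0,"claw":42},{"dx":0,"dy":0,"dz":-4,"wx":0,"wy":0,"wz":0,"claw":42},{"dx":0,"dy":0,"dz":-6,"wx":0,"wy":0,"wz":0,"claw":42},{"dx":0,"dy":0,"dz":-6,"wx":0,"wy":0,"wz":0,"claw":42}]'
python3 -m handwheel '[{"dx":-4,"dy":0,"dz":-3,"wx":0,"wy":0,"wz":0,"claw":42},{"dx":-4,"dy":-3,"dz":-2,"wx":0,"wy":0,"wz":0,"claw":42},{"dx":-4,"dy":-3,"dz":0,"wx":0,"wy":0,"wz":0,"claw":42},{"dx":0,"dy":0,"dz":0,"wx":0,"wy":0,"wz":0,"claw":42},{"dx":0,"dy":0,"dz":0,"wx":0,"wy":0,"wz":0,"claw":42}]'
python3 - <<'E'
from h import *
t=optics.grab_frame("top")["frame"][110:300,150:440]; s=optics.grab_frame("scene")["frame"][130:345,170:460]
cv2.imwrite("pics/final.png",np.vstack([cv2.resize(t,(458,300),interpolation=2),cv2.resize(s,(458,300),interpolation=2)]))
E
```

```text
clock: 30.85
position: [0.5793, 0.3142, 0.1763]
tool_rot: [3.141, 0.0, -0.102]
force: [0.3, 0.1, 0.4]
grip_width: 0.0361
finger_force: 0.0
clock: 31.48
position: [0.4667, 0.3859, 0.2246]
tool_rot: [3.141, -0.0, -0.102]
force: [0.0, -0.4, 0.5]
grip_width: 0.0356
finger_force: 0.0
```

View pics/final.png

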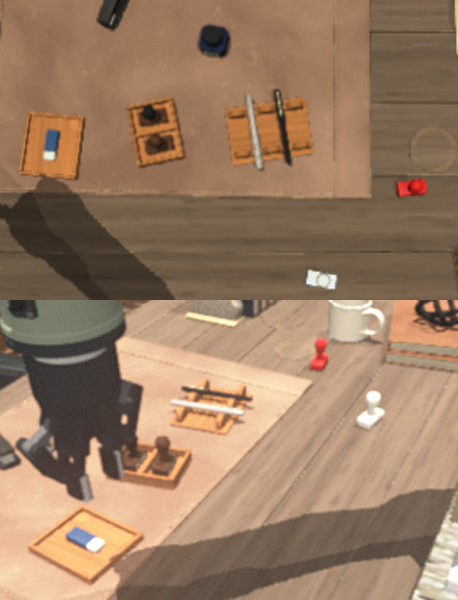

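The final picture shows the pens across both rails at (255,130) and (284,128), and both stamps upright in their bays at (150,112) and (160,145). The eraser is flat in the tray at (51,145). The mug, ink bottle and look-alikes look untouched, and the robot is clear of everything.

```bash
python3 -c "
from workcell import job_done
print(job_done())"
```

```text
the job is handed in; nothing more can be done
None
```

I handed the job in at about 32 s on the robot's clock: both pens lie in the pen rest, both stamps stand in the rack and the eraser lies flat in the tray; the mug, ink bottle and look-alike stamps were left alone.

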